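# Put the blue cleaner away and close both pull-out baskets

### The arm

A 6-joint arm with a two-finger parallel gripper is mounted at the origin on the work surface. World frame = base frame: x ahead of the robot, y to its left, z up, the work surface at z = 0. Lengths are in m, angles in degrees, forces in N, time in s.
With the tool pointing down it reaches from about 0.375 to 0.9 m from the base axis. Payload 3.1 kg.
Tool frame: the origin (TCP) lies at the very end of the fingers, on their centre line; the grasp point (between the pads) lies 19 mm behind it (bot.tcp_to_grasp is the distance from the TCP to the grasp point, in m); z points along the fingers, y is the line along which they close (so a half turn about z gives the same grasp; the last joint's range is limited). The gripper opens to 87 mm and grips with 3 to 60 N. Pads are 19 mm wide; open, the fingers measure 117 mm over their backs; the gripper's body (75 mm by 190 mm) begins 51 mm behind the grasp point.
Start: joints at [-82.019, 30.224, 82.088, -0, 67.689, -10.227], TCP at [0.195, -0.594, 0.223] pointing down, gripper open.
Joint ranges: [-176.69, 176.69], [-43.24, 126.21], [12.49, 139.97], [-82, 262], [0, 151.66], [-163.58, 163.58]. Speed limits (degrees/s): [159.86, 159.86, 180, 180, 180, 180].

### API

Orientations are given as a 3x3 rotation matrix whose columns are the frame's x, y, z axes.
In Python, from rig import telemetry, capture, camera_info, job, bot gives the robot as it stands. The module is installed in compiled form; this text tells all that it offers.
- The arm moves only by the tool carry_out, never from a script. Its argument "deltas" is a list that holds one entry, the list of rows, each a list of 7 numbers: the shift along the tool's x, y, z scaled (see below), then the turn, a rotation vector about the tool's x, y, z scaled (see below), then the closure, from -1 (fully open) to 1 (shut). In form: [[[dx, dy, dz, ax, ay, az, claw], ...]]. A call has exactly 10 rows; each row is the pose to reach, as a shift and turn from the pose commanded when the call began, along the tool's axes at that moment, turning the shorter way round; what a row does not reach only later rows make up. The controller multiplies each number of a shift by 15 cm and each number of a turn by 360 degrees. A row lasts 1/12 s, in which the tool goes at most 41.7 mm and 7.16 degrees, less where a joint would pass 70% of its speed; a pose out of reach is approached as far as the arm can. A call with a number of a shift or a turn outside -1 to 1 is refused whole. A call with a gripper value outside its range is refused whole. The fingers move at their own pace and stop on an object; the grip force is fixed at half the most. Time passes only in rows, so rows that repeat a pose let the fingers close, or fill a call up. It gives the time, the measured TCP pose, the force, the opening and the grip force at its end, in the units of the state.
- telemetry.read_state(): the state, without advancing time (a new reading comes with each control period).
- capture(name): name is "side" or "top"; returns the picture (420x560x3 uint8, red, green, blue); there is no depth.
- camera_info(name): a dict with "mtx" (3x3 intrinsics, pixels), "cam_to_world" (4x4, takes a point from camera to world coordinates). Camera axes: x right, y down, z forward; pixel columns grow to the right and rows downward; lengths in m; the calibration is good to about 2 mm. A picture is of the moment at which its call begins. camera_info takes no time and is no camera call.
- job.hand_in(): hands the job in; it is judged then, once.
The state is a dict: "time_s": time; "joint_positions": joint angles; "qvel": joint speeds; "tau": joint torques, N m; "position": TCP position; "tcp_rot": TCP orientation; "force": force on the tool from outside, world axes, zero at the start; "moment": the same for the moment, N m; "opening": opening from 0.0 (shut) to 1.0 (fully open); "grasp_force": force on a finger pad.
Only numpy, scipy, OpenCV 4.12 (cv2) and the standard library are available. Lean on these libraries where they do the work, as an engineer would, in place of code of your own. Each camera call takes 0.05 s, during which the arm holds its last target. There are 200 camera calls.

### The job

Put the blue cleaner bottle away: stand it upright in the basket with the blue tag, setting it down rather than dropping it in. Then slide both pull-out baskets gently and fully home under their racks, with the blue and red bottles still standing in them, and leave the other things on the worktop where they are.

Things in the scene. Friction and masses are not known exactly. Their poses are not given: they have to be found in the camera images.
- blue_bottle: the blue cleaner bottle to put away, round, blue with a blue cap, with a white label; 160 mm tall, body 60 mm diameter up to 100 mm, shoulder, then a cap 34 mm diameter from 125 mm to the top; about 0.3 kg. Origin at the centre of its underside, z up its axis. Starts standing on the worktop left or right of the racks, in any of four places it shares with the yellow bottle, the can and the jar
- blue_basket (a joint): pull-out of the white slotted basket with the blue tag: 0 fully home, grows in metres as it comes out along the rack's -x, end stop at 0.20. Starts 0.15 to 0.185 out. About 1.5 N of friction, stays where it is left, no latch, firm stop at 0. When home, the face of the tag is 21 mm behind the front edge of the deck
- blue_floor (a point): centre of the blue-tagged basket's inner floor (moves with it; 24 mm above the worktop). Outside 270 mm long (x) x 145 wide (y) x 100 tall, 4 mm walls, rim at 120 mm (tag's lip 126). Inner faces at x = -131 (front) and +131, y = +-68.5 mm from here; axes as the rack's. A pink tablet box, 50 x 100 x 100 mm, stands in its rear half; the front 130 mm is free
- blue_tag (a point): centre of the outer face of the blue tag, 95 mm above the worktop: a saddle clip of blue plastic over the middle of the blue basket's front rim, 100 mm wide and 60 mm tall on the outside (30 mm above and below this point), its top lip 24 mm deep. Axes as the rack's: x the way the basket closes, z up
- blue_rack: fixed rack holding the blue basket; origin at the centre of its footprint on the worktop. 300 mm deep (x) x 198 wide (y), chrome tubes, white feet, wire deck with its upper face at 221 mm and a white tray on its rear half. x points from its front to its back, away from the robot. The two racks stand side by side; which is on the left varies
- blue_deck (a point): middle of the foremost edge of the blue basket's rack deck: a 12 mm chrome cross bar, its underside 209 mm above the worktop, ahead of and above the closed basket's front, so an upright gripper strikes it before the basket is home: the tool has to lean back towards the robot
- red_basket (a joint): pull-out of the white slotted basket with the red tag: 0 fully home, grows in metres as it comes out along the rack's -x, end stop at 0.20. Starts 0.15 to 0.185 out. About 1.5 N of friction, stays where it is left, no latch, firm stop at 0. When home, the face of the tag is 21 mm behind the front edge of the deck
- red_floor (a point): centre of the red-tagged basket's inner floor (moves with it; 24 mm above the worktop). Outside 270 mm long (x) x 145 wide (y) x 100 tall, 4 mm walls, rim at 120 mm (tag's lip 126). Inner faces at x = -131 (front) and +131, y = +-68.5 mm from here; axes as the rack's. The red bottle already stands in its front half
- red_tag (a point): centre of the outer face of the red tag, 95 mm above the worktop: a saddle clip of red plastic over the middle of the red basket's front rim, 100 mm wide and 60 mm tall on the outside (30 mm above and below this point), its top lip 24 mm deep. Axes as the rack's: x the way the basket closes, z up
- red_rack: fixed rack holding the red basket; origin at the centre of its footprint on the worktop. 300 mm deep (x) x 198 wide (y), chrome tubes, white feet, wire deck with its upper face at 221 mm and a white tray on its rear half. x points from its front to its back, away from the robot. The two racks stand side by side; which is on the left varies
- red_deck (a point): the same point on the deck of the red basket's rack
- red_bottle: red cleaner bottle already standing in the red-tagged basket, loose; round, red with a red cap, with a white label; 160 mm tall, body 60 mm diameter up to 100 mm, shoulder, then a cap 34 mm diameter from 125 mm to the top; about 0.3 kg. Origin at the centre of its underside, z up its axis.
- yellow_bottle: bystander on the worktop: same bottle in yellow with a black cap, 60 mm diameter, 160 mm tall, origin under its centre
- can: bystander on the worktop: green can with a paper label, 68 mm diameter, 130 mm tall, origin under its centre
- jar: bystander on the worktop: glass jar with a steel cap, 72 mm diameter, 120 mm tall, origin under its centre
Things that resemble listed ones, but are neither listed nor needed, are in the scene too. There is more than one size of the blue_bottle; the one meant has the size given above.

How it is judged:
By the outcome, as a careful person would: the job done as asked, in the order asked, and still so for the second after the job is handed in, with the robot touching nothing.
It also fails if it takes over 64 s, if anything falls off the work surface, if the arm or the gripper's body presses on something with over 40 N, if the wrist force passes 120 N, or if a joint passes its speed limit or range.

## Working session

There is one attempt and no reset: what is moved stays moved. The work goes in short steps, Python scripts to look and compute and a tool call to move; the robot and the scene stay as the last step left them, time stands still between calls to the robot, and variables do not carry over. Pictures are saved under pics/ and viewed, at most 10 in all, crops included, and the job is handed in when it is done.

Besides the shell and the picture viewer there is one more tool, called after "Emit:" by a JSON object that holds its "api" and its "payload", one argument or row to a line. carry_out: Moves the arm, as the interface text tells. Its arguments: {"type":"object","properties":{"deltas":{"type":"array","items":{"type":"array","items":{"type":"array","items":{"type":"number"}}}}},"required":["deltas"]}

```bash
mkdir -p pics; python3 - <<'E'
from rig import telemetry,capture,camera_info
import cv2,numpy as np
np.set_printoptions(precision=4,suppress=True)
for n in("side","top"):
    im=capture(n);cv2.imwrite(f"pics/{n}0.png",im[:,:,::-1]);c=camera_info(n);print(n,c["mtx"],c["cam_to_world"])
s=telemetry.read_state();print(s["time_s"],s["position"],s["tcp_rot"],s["opening"])
E
```

```text
side [[430.8836   0.     278.7909]
 [  0.     430.8836 211.171 ]
 [  0.       0.       1.    ]] [[ 0.821   0.5403 -0.1845  0.8174]
 [ 0.571  -0.7781  0.2617 -0.2973]
 [-0.0022 -0.3202 -0.9473  1.2756]
 [ 0.      0.      0.      1.    ]]
top [[439.4396   0.     274.145 ]
 [  0.     439.4396 212.348 ]
 [  0.       0.       1.    ]] [[ 0.0134 -0.9907  0.1351  0.4418]
 [-0.9997 -0.0105  0.0217  0.0221]
 [-0.0201 -0.1354 -0.9906  1.2951]
 [ 0.      0.      0.      1.    ]]
0.1 [ 0.1952 -0.593   0.2217] [[ 0.9499  0.3125 -0.0003]
 [ 0.3125 -0.9499  0.0019]
 [ 0.0003 -0.0019 -1.    ]] 0.9986359015265082
```

View pics/side0.png

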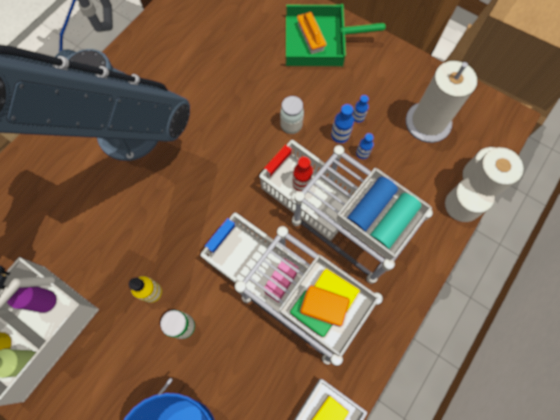

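View pics/top0.png

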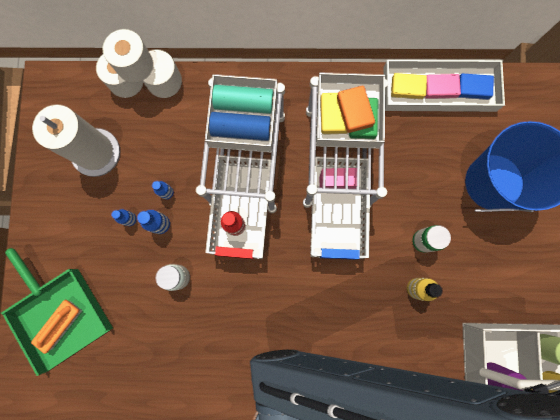

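The top view shows the blue bottle at about (150,222), with two small look-alikes beside it at (122,217) and (162,188). The red basket is on the left with its tag at (234,253), and the blue basket is on the right with its tag at (340,253). I'll enlarge both views to measure.

```bash
python3 - <<'E'
import cv2
for n,(x,y,w,h) in {"side":(190,85,250,187),"top":(105,155,290,150)}.items():
    im=cv2.imread(f"pics/{n}0.png")[y:y+h,x:x+w]
    k=3.2 if n=="side" else 2.75
    im=cv2.resize(im,None,fx=k,fy=k,interpolation=cv2.INTER_CUBIC)
    for u in range((x+19)//20*20,x+w,20):
        p=int((u-x)*k);cv2.line(im,(p,0),(p,6),(0,255,255),1);cv2.putText(im,str(u),(p,16),0,.35,(0,255,255),1)
    for v in range((y+19)//20*20,y+h,20):
        p=int((v-y)*k);cv2.line(im,(0,p),(6,p),(0,255,255),1);cv2.putText(im,str(v),(8,p+4),0,.35,(0,255,255),1)
    cv2.imwrite(f"pics/{n}0c.png",im)
E
```

```text
(no output)
```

View pics/side0c.png

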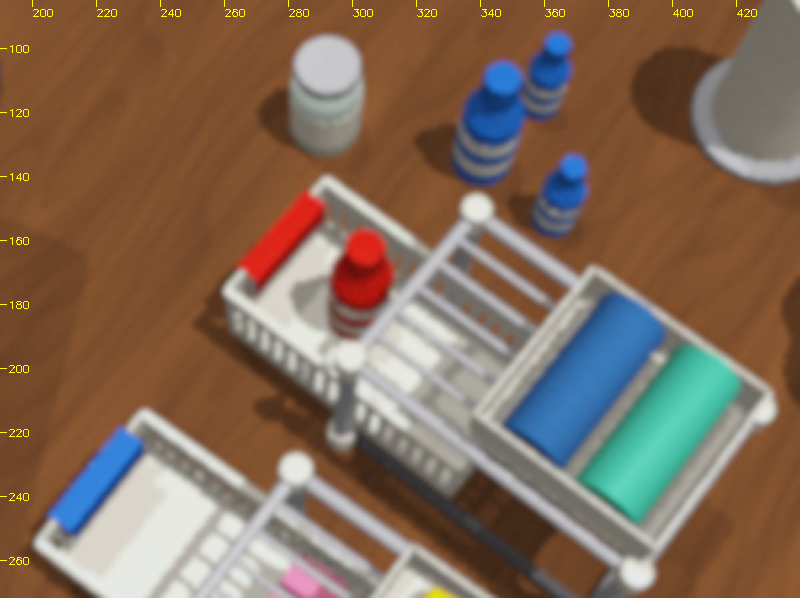

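View pics/top0c.png

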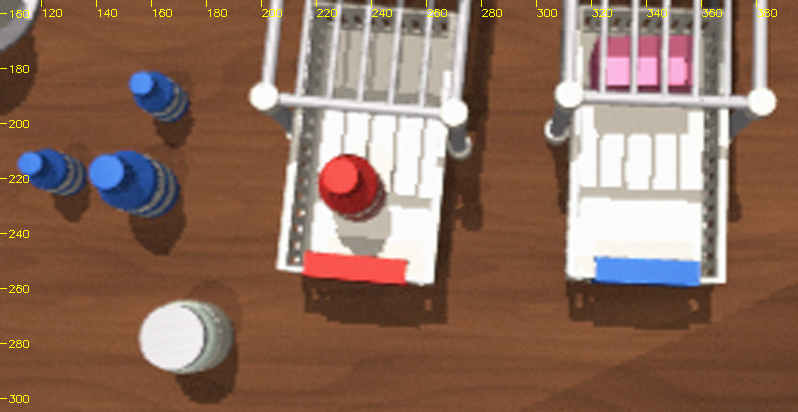

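```bash
cat > tri.py <<'E'
import numpy as np,cv2
from rig import camera_info
P={}
for n in("side","top"):
    c=camera_info(n);P[n]=np.asarray(c["mtx"])@np.linalg.inv(c["cam_to_world"])[:3]
def tri(s,t):
    X=cv2.triangulatePoints(P["side"],P["top"],np.array(s,float).reshape(2,1),np.array(t,float).reshape(2,1)).ravel();X=X[:3]/X[3]
    e=[np.linalg.norm((lambda q:q[:2]/q[2])(P[n]@np.append(X,1))-p) for n,p in(("side",s),("top",t))]
    return X,max(e)
def ray(n,p,z):
    "point on pixel ray at height z"
    M=P[n];A=M[:,:2]-0;H=np.column_stack([M[:,0],M[:,1],M[:,2]*z+M[:,3]])
    q=np.linalg.solve(H,[p[0],p[1],1]);return q[:2]/q[2]
E
python3 - <<'E'
from tri import *
np.set_printoptions(precision=4,suppress=True)
S=lambda x,y:(190+x/3.2,85+y/3.2)
T=lambda x,y:(105+x/2.75,155+y/2.75)
D={"cap":(S(504,75),T(109,170)),"smallA":(S(557,43),T(33,164)),"smallB":(S(573,165),T(143,84)),"jar":(S(327,64),T(171,337)),
"redcap":(S(366,246),T(344,174)),
"Rball_L":(S(476,208),T(263,96)),"Rball_R":(S(349,355),T(454,113)),"Bball_L":(S(295,469),T(568,94)),"Bball_R":((241,294),T(762,102)),
"Rcor_L":(S(327,178),T(279,268)),"Rcor_R":(S(226,292),T(432,284)),"Bcor_L":(S(143,411),T(568,278)),"Bcor_R":(S(35,542),T(724,282)),
"yel":((137,284),(434,291)),"can":((175,321),(440,237)), "Rrear_R":((389,265),(281,88)),"Rrear_L":((429,211),(211,82)),"Brear_R":((336,360),(383,83)),"Brear_L":((378,298),(314,83))}
for k,(s,t) in D.items():
    X,e=tri(s,t);print(k,X,round(e,1))
E
```

```text
cap [0.5828 0.3873 0.1634] 1.1
smallA [0.5948 0.4818 0.1079] 1.0
smallB [0.6769 0.3751 0.1087] 1.0
jar [0.4249 0.3333 0.1112] 0.5
redcap [0.5788 0.1609 0.1847] 1.1
Rball_L [0.6443 0.2313 0.2177] 0.5
Rball_R [0.6302 0.0576 0.2202] 0.7
Bball_L [ 0.6489 -0.0458  0.2166] 0.4
Bball_R [ 0.6505 -0.2301  0.1758] 0.2
Rcor_L [0.4938 0.2309 0.11  ] 0.8
Rcor_R [0.4811 0.0817 0.1057] 1.3
Bcor_L [ 0.4877 -0.0527  0.1032] 0.7
Bcor_R [ 0.4853 -0.2031  0.1134] 0.7
yel [ 0.4014 -0.3653  0.1365] 1.2
can [ 0.5428 -0.3834  0.1384] 2.3
Rrear_R [0.9157 0.0344 0.2135] 1.1
Rrear_L [0.9293 0.2155 0.2173] 0.9
Brear_R [ 0.9282 -0.229   0.2154] 0.3
Brear_L [ 0.9348 -0.0504  0.2042] 1.7
```

```bash
cat > fit.py <<'E'
from tri import *
from scipy.optimize import least_squares
np.set_printoptions(precision=4,suppress=True)
S=lambda x,y:(190+x/3.2,85+y/3.2)
T=lambda x,y:(105+x/2.75,155+y/2.75)
# order: front balls L,R ; rear L,R ; rim front L,R   (side, top)
O={"red":[(S(476,208),T(263,96)),(S(349,355),T(454,113)),((429,211),(211,82)),((389,265),(281,88)),(S(327,178),T(279,268)),(S(226,292),T(432,284))],
"blue":[(S(295,469),T(568,94)),((241,294),T(762,102)),((378,298),(314,83)),((336,360),(383,83)),(S(143,411),T(568,278)),(S(35,542),T(724,282))]}
def pts(p,sh):
    x,y,a,f=p;w,d,z,zr=sh;R=np.array([[np.cos(a),-np.sin(a)],[np.sin(a),np.cos(a)]])
    L=[(0,w,z),(0,-w,z),(d,w,z),(d,-w,z),(-f,.0725,zr),(-f,-.0725,zr)]
    return [np.append(R@q[:2]+[x,y],q[2]) for q in L]
def res(v,full=False):
    r=[]
    for i,n in enumerate(("red","blue")):
        for X,(s,t) in zip(pts(v[4*i:4*i+4],v[8:]),O[n]):
            for c,o in(("side",s),("top",t)):
                q=P[c]@np.append(X,1);r+=list(q[:2]/q[2]-o)
    return np.array(r+[(v[11]-.12)/.002])
s=least_squares(res,[.64,.145,-.07,.15,.65,-.14,-.02,.16,.09,.285,.217,.12],loss="soft_l1")
v=s.x;print("red",v[:4],np.degrees(v[2]),"\nblue",v[4:8],np.degrees(v[6]),"\nshared",v[8:])
print(res(v)[:-1].reshape(2,6,4).round(1))
for n,i in(("red",0),("blue",4)):
    a=v[i+2];R=np.array([[np.cos(a),-np.sin(a)],[np.sin(a),np.cos(a)]])
    print(n,"rim front mid",R@[-v[i+3],0]+v[i:i+2],"floor",R@[-v[i+3]+.135,0]+v[i:i+2])
for n,p,z in(("side",S(504,75),.16),("top",T(109,170),.16),("side",(453,78),.26),("top",(57,128),.26),("top",(97,152),0),("side",(430,121),0)):print(n,ray(n,p,z))
E
python3 fit.py
```

```text
red [ 0.6381  0.1448 -0.0683  0.1497] -3.913888098860549 
blue [ 0.6469 -0.1334 -0.0243  0.1595] -1.3942210075561268 
shared [0.0889 0.2846 0.2139 0.1186]
[[[-0.2  0.2 -0.9 -0. ]
  [-0.5  1.9  0.2 -0.7]
  [-1.9  0.9  0.1  0.4]
  [-0.4 -0.4 -1.6 -0.9]
  [-1.3 -0.3  0.2 -0.6]
  [-0.5 -1.2 -1.5 -2.1]]

 [[-0.1  0.  -0.9 -0.1]
  [-1.6 -6.1  0.1 -0.7]
  [-1.4  0.  -0.5 -2.2]
  [-0.1  0.4 -0.3 -0.3]
  [-1.7 -0.1  1.4 -1.2]
  [-0.6 -0.5 -0.6 -0.7]]]
red rim front mid [0.4888 0.155 ] floor [0.6235 0.1458]
blue rim front mid [ 0.4874 -0.1295] floor [ 0.6224 -0.1328]
side [0.5838 0.3919]
top [0.5813 0.3862]
side [0.7939 0.5793]
top [0.7874 0.5835]
top [0.799  0.5948]
side [0.8036 0.6074]
```

Emit:
{"api": "carry_out", "payload": {
  "deltas": [
    [[0.075, -0.09, -0.05, 0, 0, 0, -1], [0.15, -0.18, -0.1, 0, 0, 0, -1], [0.225, -0.27, -0.15, 0, 0, 0, -1], [0.3, -0.36, -0.2, 0, 0, 0, -1], [0.375, -0.45, -0.25, 0, 0, 0, -1], [0.45, -0.54, -0.3, 0, 0, 0, -1], [0.525, -0.63, -0.35, 0, 0, 0, -1], [0.6, -0.72, -0.4, 0, 0, 0, -1], [0.675, -0.81, -0.45, 0, 0, 0, -1], [0.75, -0.9, -0.5, 0, 0, 0, -1]]
  ]
}}

```text
time_s: 0.93
position: [0.2604, -0.4288, 0.2979]
tcp_rot: [[0.95, 0.312, -0.0], [0.312, -0.95, 0.001], [0.0, -0.001, -1.0]]
force: [0.5, 0.2, 0.0]
opening: 0.999
grasp_force: 0.0
```

Works as expected; on with the transit.

Emit:
{"api": "carry_out", "payload": {
  "deltas": [
    [[0.075, -0.09, 0, 0, 0, 0, -1], [0.15, -0.18, 0, 0, 0, 0, -1], [0.225, -0.27, 0, 0, 0, 0, -1], [0.3, -0.36, 0, 0, 0, 0, -1], [0.375, -0.45, 0, 0, 0, 0, -1], [0.45, -0.54, 0, 0, 0, 0, -1], [0.525, -0.63, 0, 0, 0, 0, -1], [0.6, -0.72, 0, 0, 0, 0, -1], [0.675, -0.81, 0, 0, 0, 0, -1], [0.75, -0.9, 0, 0, 0, 0, -1]]
  ]
}}

```text
time_s: 1.77
position: [0.3248, -0.2649, 0.2971]
tcp_rot: [[0.95, 0.313, -0.001], [0.313, -0.95, 0.001], [-0.0, -0.001, -1.0]]
force: [-0.0, 0.4, 0.0]
opening: 0.997
grasp_force: 0.0
```

Emit:
{"api": "carry_out", "payload": {
  "deltas": [
    [[0.075, -0.09, 0, 0, 0, 0, -1], [0.15, -0.18, 0, 0, 0, 0, -1], [0.225, -0.27, 0, 0, 0, 0, -1], [0.3, -0.36, 0, 0, 0, 0, -1], [0.375, -0.45, 0, 0, 0, 0, -1], [0.45, -0.54, 0, 0, 0, 0, -1], [0.525, -0.63, 0, 0, 0, 0, -1], [0.6, -0.72, 0, 0, 0, 0, -1], [0.675, -0.81, 0, 0, 0, 0, -1], [0.75, -0.9, 0, 0, 0, 0, -1]]
  ]
}}

```text
time_s: 2.6
position: [0.389, -0.1017, 0.2971]
tcp_rot: [[0.95, 0.313, -0.001], [0.313, -0.95, 0.001], [-0.001, -0.001, -1.0]]
force: [-0.1, -0.8, 0.5]
opening: 1.002
grasp_force: 0.0
```

Emit:
{"api": "carry_out", "payload": {
  "deltas": [
    [[0.075, -0.09, 0, 0, 0, 0, -1], [0.15, -0.18, 0, 0, 0, 0, -1], [0.225, -0.27, 0, 0, 0, 0, -1], [0.3, -0.36, 0, 0, 0, 0, -1], [0.375, -0.45, 0, 0, 0, 0, -1], [0.45, -0.54, 0, 0, 0, 0, -1], [0.525, -0.63, 0, 0, 0, 0, -1], [0.6, -0.72, 0, 0, 0, 0, -1], [0.675, -0.81, 0, 0, 0, 0, -1], [0.75, -0.9, 0, 0, 0, 0, -1]]
  ]
}}

```text
time_s: 3.43
position: [0.4533, 0.0615, 0.2971]
tcp_rot: [[0.95, 0.313, -0.001], [0.313, -0.95, 0.0], [-0.001, -0.0, -1.0]]
force: [0.1, -0.6, -0.4]
opening: 0.999
grasp_force: 0.0
```

Emit:
{"api": "carry_out", "payload": {
  "deltas": [
    [[0.075, -0.09, 0, 0, 0, 0.005, -1], [0.15, -0.18, 0, 0, 0, 0.01, -1], [0.225, -0.27, 0, 0, 0, 0.015, -1], [0.3, -0.36, 0, 0, 0, 0.02, -1], [0.375, -0.45, 0, 0, 0, 0.025, -1], [0.45, -0.54, 0, 0, 0, 0.03, -1], [0.525, -0.63, 0, 0, 0, 0.035, -1], [0.6, -0.72, 0, 0, 0, 0.04, -1], [0.675, -0.81, 0, 0, 0, 0.045, -1], [0.75, -0.9, 0, 0, 0, 0.05, -1]]
  ]
}}

```text
time_s: 4.27
position: [0.5178, 0.2247, 0.2969]
tcp_rot: [[1.0, 0.003, -0.002], [0.003, -1.0, -0.0], [-0.002, 0.0, -1.0]]
force: [0.4, -0.4, -0.2]
opening: 1.002
grasp_force: 0.0
```

Emit:
{"api": "carry_out", "payload": {
  "deltas": [
    [[0.05, -0.12, 0, 0, 0, 0, -1], [0.1, -0.25, 0, 0, 0, 0, -1], [0.15, -0.37, 0, 0, 0, 0, -1], [0.21, -0.5, 0.05, 0, 0, 0, -1], [0.26, -0.62, 0.1, 0, 0, 0, -1], [0.31, -0.75, 0.15, 0, 0, 0, -1], [0.37, -0.87, 0.2, 0, 0, 0, -1], [0.42, -1.0, 0.25, 0, 0, 0, -1], [0.43, -1.0, 0.3, 0, 0, 0, -1], [0.43, -1.0, 0.3, 0, 0, 0, -1]]
  ]
}}

```text
time_s: 5.1
position: [0.5807, 0.374, 0.2494]
tcp_rot: [[1.0, 0.005, -0.005], [0.005, -1.0, -0.003], [-0.005, 0.003, -1.0]]
force: [-0.2, -0.6, -0.4]
opening: 1.003
grasp_force: 0.0
```

```bash
python3 - <<'E'
from rig import telemetry,capture
from tri import *
ims=[]
for n in("side","top"):
    im=capture(n)[:,:,::-1]
    x,y=(280,40) if n=="side" else (90,140)
    c=cv2.resize(im[y:y+130,x:x+110],None,fx=3.5,fy=3.5,interpolation=cv2.INTER_CUBIC)
    s=telemetry.read_state();q=P[n]@np.append(s["position"],1);q=q[:2]/q[2]
    print(n,q,s["position"]);cv2.circle(c,tuple(((q-[x,y])*3.5).astype(int)),3,(0,255,0),-1);ims.append(c)
cv2.imwrite("pics/appr.png",np.hstack(ims))
E
```

```text
side [347.92603961  94.85857598] [0.58091151 0.37324927 0.25048133]
top [138.25029816 212.04036932] [0.58146198 0.37297325 0.25159575]
```

View pics/appr.png

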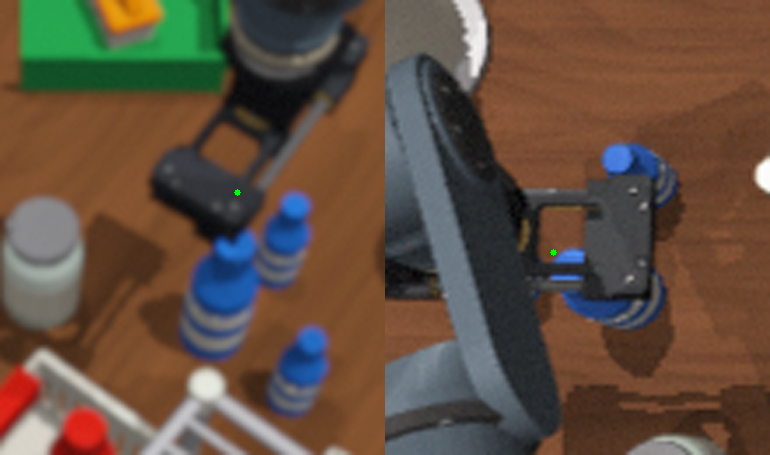

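Emit:
{"api": "carry_out", "payload": {
  "deltas": [
    [[0.01, -0.03, 0, 0, 0, 0, -1], [0.01, -0.06, 0, 0, 0, 0, -1], [0.01, -0.095, 0.1, 0, 0, 0, -1], [0.01, -0.095, 0.22, 0, 0, 0, -1], [0.01, -0.095, 0.36, 0, 0, 0, -1], [0.01, -0.095, 0.5, 0, 0, 0, -1], [0.01, -0.095, 0.62, 0, 0, 0, -1], [0.01, -0.095, 0.72, 0, 0, 0, -1], [0.01, -0.095, 0.79, 0, 0, 0, -1], [0.01, -0.095, 0.79, 0, 0, 0, -1]]
  ]
}}

```text
time_s: 6.03
position: [0.5828, 0.387, 0.1319]
tcp_rot: [[1.0, 0.003, -0.004], [0.003, -1.0, -0.002], [-0.004, 0.002, -1.0]]
force: [0.5, 0.5, -0.4]
opening: 0.996
grasp_force: 0.0
```

Emit:
{"api": "carry_out", "payload": {
  "deltas": [
    [[0, 0, 0, 0, 0, 0, -0.5], [0, 0, 0, 0, 0, 0, -0.2], [0, 0, 0, 0, 0, 0, 0.1], [0, 0, 0, 0, 0, 0, 0.4], [0, 0, 0, 0, 0, 0, 0.7], [0, 0, 0, 0, 0, 0, 1], [0, 0, 0, 0, 0, 0, 1], [0, 0, 0, 0, 0, 0, 1], [0, 0, 0, 0, 0, 0, 1], [0, 0, 0, 0, 0, 0, 1]]
  ]
}}

```text
time_s: 6.87
position: [0.5842, 0.3881, 0.1341]
tcp_rot: [[1.0, 0.004, 0.0], [0.004, -1.0, 0.001], [0.0, -0.001, -1.0]]
force: [-0.6, 1.1, 0.3]
opening: 0.384
grasp_force: 29.9
```

Emit:
{"api": "carry_out", "payload": {
  "deltas": [
    [[0, 0, -0.03, 0, 0, 0, 1], [0, 0, -0.1, 0, 0, 0, 1], [0, 0, -0.22, 0, 0, 0, 1], [0, 0, -0.35, 0, 0, 0, 1], [0, 0, -0.48, 0, 0, 0, 1], [0, 0, -0.61, 0, 0, 0, 1], [0, 0, -0.74, 0, 0, 0, 1], [0, 0, -0.86, 0, 0, 0, 1], [0, 0, -0.95, 0, 0, 0, 1], [0, 0, -1, 0, 0, 0, 1]]
  ]
}}

```text
time_s: 7.7
position: [0.5848, 0.388, 0.2871]
tcp_rot: [[1.0, 0.004, 0.004], [0.004, -1.0, 0.001], [0.004, -0.001, -1.0]]
force: [0.5, 0.2, -1.4]
opening: 0.381
grasp_force: 29.9
```

Emit:
{"api": "carry_out", "payload": {
  "deltas": [
    [[0, 0.02, -0.04, 0, 0, 0, 1], [0, 0.06, -0.1, 0, 0, 0, 1], [0, 0.13, -0.17, 0, 0, 0, 1], [0, 0.22, -0.24, 0, 0, 0, 1], [0, 0.31, -0.31, 0, 0, 0, 1], [-0.01, 0.4, -0.38, 0, 0, 0, 1], [-0.02, 0.5, -0.44, 0, 0, 0, 1], [-0.03, 0.6, -0.49, 0, 0, 0, 1], [-0.04, 0.7, -0.52, 0, 0, 0, 1], [-0.05, 0.8, -0.53, 0, 0, 0, 1]]
  ]
}}

```text
time_s: 8.53
position: [0.5772, 0.266, 0.3649]
tcp_rot: [[1.0, 0.003, 0.002], [0.003, -1.0, 0.0], [0.002, -0.0, -1.0]]
force: [-0.3, -0.2, -1.6]
opening: 0.385
grasp_force: 29.9
```

Emit:
{"api": "carry_out", "payload": {
  "deltas": [
    [[0, 0.1, 0, 0, 0, 0, 1], [0, 0.2, 0, 0, 0, 0, 1], [0, 0.3, 0, 0, 0, 0, 1], [-0.01, 0.4, 0, 0, 0, 0, 1], [-0.02, 0.5, 0, 0, 0, 0, 1], [-0.03, 0.6, 0, 0, 0, 0, 1], [-0.04, 0.7, 0, 0, 0, 0, 1], [-0.05, 0.8, 0, 0, 0, 0, 1], [-0.05, 0.9, 0, 0, 0, 0, 1], [-0.05, 1.0, 0, 0, 0, 0, 1]]
  ]
}}

```text
time_s: 9.37
position: [0.5698, 0.1163, 0.3635]
tcp_rot: [[1.0, 0.004, -0.0], [0.004, -1.0, 0.0], [-0.0, -0.0, -1.0]]
force: [-0.5, 0.4, -2.8]
opening: 0.382
grasp_force: 29.9
```

Emit:
{"api": "carry_out", "payload": {
  "deltas": [
    [[0, 0.1, 0, 0, 0, 0, 1], [0, 0.2, 0, 0, 0, 0, 1], [0, 0.3, 0, 0, 0, 0, 1], [-0.01, 0.4, 0, 0, 0, 0, 1], [-0.02, 0.5, 0, 0, 0, 0, 1], [-0.03, 0.6, 0, 0, 0, 0, 1], [-0.04, 0.69, 0, 0, 0, 0, 1], [-0.05, 0.77, 0, 0, 0, 0, 1], [-0.05, 0.83, 0, 0, 0, 0, 1], [-0.05, 0.86, 0, 0, 0, 0, 1]]
  ]
}}

```text
time_s: 10.2
position: [0.5631, -0.0128, 0.3636]
tcp_rot: [[1.0, 0.002, 0.0], [0.002, -1.0, -0.0], [0.0, 0.0, -1.0]]
force: [0.2, 0.3, -2.7]
opening: 0.382
grasp_force: 29.9
```

Emit:
{"api": "carry_out", "payload": {
  "deltas": [
    [[0, 0.1, 0, 0, 0, 0, 1], [0, 0.2, 0, 0, 0, 0, 1], [0, 0.3, 0.05, 0, 0, 0, 1], [0, 0.4, 0.1, 0, 0, 0, 1], [0, 0.5, 0.15, 0, 0, 0, 1], [-0.01, 0.6, 0.2, 0, 0, 0, 1], [-0.02, 0.69, 0.25, 0, 0, 0, 1], [-0.02, 0.75, 0.3, 0, 0, 0, 1], [-0.02, 0.78, 0.33, 0, 0, 0, 1], [-0.02, 0.79, 0.33, 0, 0, 0, 1]]
  ]
}}

```text
time_s: 11.03
position: [0.56, -0.1301, 0.3126]
tcp_rot: [[1.0, 0.003, -0.002], [0.003, -1.0, 0.001], [-0.002, -0.001, -1.0]]
force: [-0.2, 0.9, -1.6]
opening: 0.386
grasp_force: 29.9
```

```bash
python3 - <<'E'
from rig import telemetry,capture
from tri import *
ims=[]
s=telemetry.read_state();p=np.array(s["position"]);print(p)
for n in("side","top"):
    im=capture(n)[:,:,::-1]
    x,y=(175,150) if n=="side" else (280,150)
    c=cv2.resize(im[y:y+140,x:x+110],None,fx=3.6,fy=3.6,interpolation=cv2.INTER_CUBIC)
    for z,col in((p[2]-.133,(0,255,0)),(.024,(0,0,255))):   # base centre now / on the floor
        q=P[n]@np.array([p[0],p[1],z,1]);q=q[:2]/q[2]
        cv2.circle(c,tuple(((q-[x,y])*3.6).astype(int)),3,col,-1)
        a=np.linspace(0,6.3,40);e=[(lambda h:(h[:2]/h[2]-[x,y])*3.6)(P[n]@np.array([p[0]+.03*np.cos(t),p[1]+.03*np.sin(t),z,1])) for t in a]
        cv2.polylines(c,[np.int32(e)],True,col,1)
    ims.append(c)
cv2.imwrite("pics/hover.png",np.hstack(ims))
E
```

```text
[ 0.55995082 -0.13012854  0.31261396]
```

View pics/hover.png

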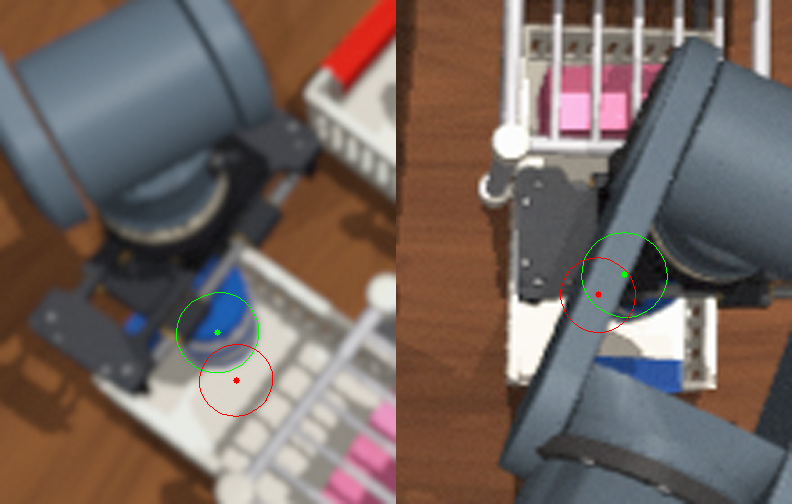

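The bottle hangs upright. Its landing circle (side view around (236,380), top view around (598,295)) lies inside the basket's free front half, so I'll lower it.

Emit:
{"api": "carry_out", "payload": {
  "deltas": [
    [[0, 0, 0.05, 0, 0, 0, 1], [0, 0, 0.15, 0, 0, 0, 1], [0, 0, 0.27, 0, 0, 0, 1], [0, 0, 0.39, 0, 0, 0, 1], [0, 0, 0.51, 0, 0, 0, 1], [0, 0, 0.63, 0, 0, 0, 1], [0, 0, 0.75, 0, 0, 0, 1], [0, 0, 0.85, 0, 0, 0, 1], [0, 0, 0.93, 0, 0, 0, 1], [0, 0, 0.97, 0, 0, 0, 1]]
  ]
}}

```text
time_s: 11.97
position: [0.5599, -0.1287, 0.1669]
tcp_rot: [[1.0, 0.005, -0.002], [0.005, -1.0, 0.001], [-0.002, -0.001, -1.0]]
force: [-0.4, -0.2, -1.9]
opening: 0.383
grasp_force: 29.9
```

Emit:
{"api": "carry_out", "payload": {
  "deltas": [
    [[0, 0, 0.01, 0, 0, 0, 1], [0, 0, 0.02, 0, 0, 0, 1], [0, 0, 0.025, 0, 0, 0, 1], [0, 0, 0.03, 0, 0, 0, 1], [0, 0, 0.035, 0, 0, 0, 1], [0, 0, 0.04, 0, 0, 0, 1], [0, 0, 0.045, 0, 0, 0, 1], [0, 0, 0.05, 0, 0, 0, 1], [0, 0, 0.05, 0, 0, 0, 1], [0, 0, 0.05, 0, 0, 0, 1]]
  ]
}}

```text
time_s: 12.8
position: [0.5605, -0.1298, 0.161]
tcp_rot: [[1.0, 0.004, -0.0], [0.004, -1.0, 0.0], [-0.0, -0.0, -1.0]]
force: [-0.3, 0.4, -2.1]
opening: 0.384
grasp_force: 29.9
```

Emit:
{"api": "carry_out", "payload": {
  "deltas": [
    [[0, 0, 0.005, 0, 0, 0, 1], [0, 0, 0.01, 0, 0, 0, 1], [0, 0, 0.015, 0, 0, 0, 1], [0, 0, 0.02, 0, 0, 0, 1], [0, 0, 0.02, 0, 0, 0, 1], [0, 0, 0.02, 0, 0, 0, 1], [0, 0, 0.02, 0, 0, 0, 1], [0, 0, 0.02, 0, 0, 0, 1], [0, 0, 0.02, 0, 0, 0, 1], [0, 0, 0.02, 0, 0, 0, 1]]
  ]
}}

```text
time_s: 13.63
position: [0.5605, -0.1298, 0.158]
tcp_rot: [[1.0, 0.004, -0.0], [0.004, -1.0, 0.0], [-0.0, -0.0, -1.0]]
force: [-0.1, 0.7, -1.9]
opening: 0.384
grasp_force: 29.9
```

Emit:
{"api": "carry_out", "payload": {
  "deltas": [
    [[0, 0, 0.003, 0, 0, 0, 1], [0, 0, 0.006, 0, 0, 0, 1], [0, 0, 0.009, 0, 0, 0, 1], [0, 0, 0.012, 0, 0, 0, 1], [0, 0, 0.015, 0, 0, 0, 1], [0, 0, 0.018, 0, 0, 0, 1], [0, 0, 0.02, 0, 0, 0, 1], [0, 0, 0.02, 0, 0, 0, 1], [0, 0, 0.02, 0, 0, 0, 1], [0, 0, 0.02, 0, 0, 0, 1]]
  ]
}}

```text
time_s: 14.47
position: [0.5621, -0.1298, 0.1579]
tcp_rot: [[1.0, 0.004, 0.004], [0.004, -1.0, -0.001], [0.004, 0.001, -1.0]]
force: [-0.8, 3.5, 12.2]
opening: 0.386
grasp_force: 29.9
```

Contact at 12 N. I'll ease off, open, and rise.

Emit:
{"api": "carry_out", "payload": {
  "deltas": [
    [[0, 0, -0.01, 0, 0, 0, 1], [0, 0, -0.015, 0, 0, 0, 1], [0, 0, -0.015, 0, 0, 0, 0.1], [0, 0, -0.015, 0, 0, 0, -0.1], [0, 0, -0.015, 0, 0, 0, -0.3], [0, 0, -0.015, 0, 0, 0, -0.5], [0, 0, -0.015, 0, 0, 0, -0.5], [0, 0, -0.015, 0, 0, 0, -0.5], [0, 0, -0.015, 0, 0, 0, -0.5], [0, 0, -0.015, 0, 0, 0, -0.5]]
  ]
}}

```text
time_s: 15.3
position: [0.5605, -0.1298, 0.1572]
tcp_rot: [[1.0, 0.004, -0.0], [0.004, -1.0, 0.0], [-0.0, -0.0, -1.0]]
force: [-0.1, 0.9, 0.9]
opening: 0.742
grasp_force: 0.0
```

Emit:
{"api": "carry_out", "payload": {
  "deltas": [
    [[0, 0, -0.03, 0, 0, 0, -0.5], [0, 0, -0.07, 0, 0, 0, -0.5], [0, 0, -0.13, 0, 0, 0, -0.5], [0, 0, -0.21, 0, 0, 0, -0.5], [0, 0, -0.31, 0, 0, 0, -0.5], [0, 0, -0.42, 0, 0, 0, -0.5], [0, 0, -0.54, 0, 0, 0, -0.5], [0, 0, -0.66, 0, 0, 0, -0.5], [0, 0, -0.78, 0, 0, 0, -0.5], [0, 0, -0.88, 0, 0, 0, -0.5]]
  ]
}}

```text
time_s: 16.13
position: [0.5609, -0.1299, 0.2919]
tcp_rot: [[1.0, 0.004, 0.003], [0.004, -1.0, -0.001], [0.003, 0.001, -1.0]]
force: [-0.7, 0.3, 0.2]
opening: 0.746
grasp_force: 0.0
```

Emit:
{"api": "carry_out", "payload": {
  "deltas": [
    [[-0.07, 0, 0, 0, 0.012, 0, 0], [-0.15, 0, 0, 0, 0.025, 0, 0.5], [-0.23, 0, 0, 0, 0.038, 0, 1], [-0.31, 0, 0, 0, 0.05, 0, 1], [-0.39, 0, 0, 0, 0.063, 0, 1], [-0.47, 0, 0, 0, 0.075, 0, 1], [-0.55, 0, 0, 0, 0.088, 0, 1], [-0.63, 0, 0, 0, 0.1, 0, 1], [-0.7, 0, 0, 0, 0.113, 0, 1], [-0.77, 0, 0, 0, 0.125, 0, 1]]
  ]
}}

```text
time_s: 16.97
position: [0.4533, -0.1272, 0.2889]
tcp_rot: [[0.752, 0.015, 0.659], [0.005, -1.0, 0.017], [0.659, -0.009, -0.752]]
force: [0.4, -0.2, -0.4]
opening: 0.076
grasp_force: 0.0
```

```bash
python3 - <<'E'
from rig import telemetry,capture
from tri import *
s=telemetry.read_state();print(s["joint_positions"],s["position"],s["opening"])
ims=[]
for n,(x,y) in(("side",(180,120)),("top",(185,150))):
    im=capture(n)[:,:,::-1]
    c=cv2.resize(im[y:y+160,x:x+(110 if n=="side" else 200)],None,fx=2.55,fy=2.55,interpolation=cv2.INTER_CUBIC);ims.append(c)
cv2.imwrite("pics/placed.png",np.hstack(ims))
E
```

```text
[-50.64999574   3.91013456 126.87276671  59.61881524  37.08907237
  -6.88621823] [ 0.45334422 -0.12719768  0.28887441] 0.07558736938001435
```

View pics/placed.png

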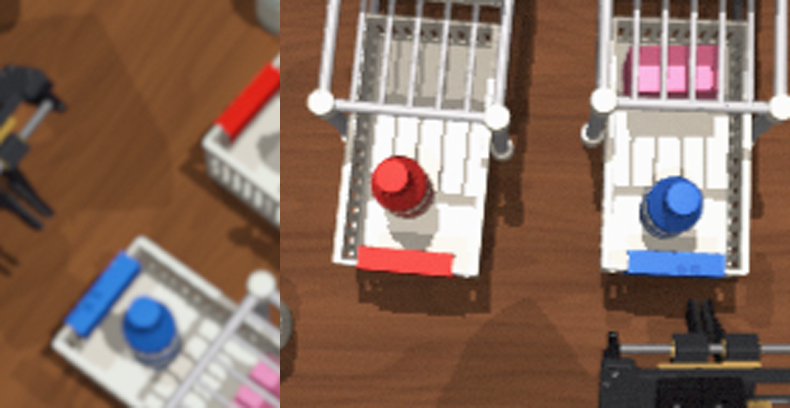

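The blue bottle stands in the basket. The 45° lean this close in brings the wrist near the base axis, so I'll start the push at a smaller lean and increase it as I go.

Emit:
{"api": "carry_out", "payload": {
  "deltas": [
    [[-0.04, 0, -0.03, 0, -0.008, 0, 1], [-0.1, 0, 0.01, 0, -0.016, 0, 1], [-0.17, 0, 0.07, 0, -0.024, 0, 1], [-0.25, 0, 0.15, 0, -0.032, 0, 1], [-0.33, 0, 0.23, 0, -0.04, 0, 1], [-0.41, 0, 0.31, 0, -0.048, 0, 1], [-0.49, 0, 0.39, 0, -0.056, 0, 1], [-0.57, 0, 0.48, 0, -0.062, 0, 1], [-0.65, 0, 0.56, 0, -0.062, 0, 1], [-0.73, 0, 0.64, 0, -0.062, 0, 1]]
  ]
}}

```text
time_s: 17.9
position: [0.4366, -0.1269, 0.1435]
tcp_rot: [[0.947, 0.015, 0.322], [0.012, -1.0, 0.013], [0.322, -0.009, -0.947]]
force: [0.3, -0.0, -0.3]
opening: 0.003
grasp_force: 0.0
```

Emit:
{"api": "carry_out", "payload": {
  "deltas": [
    [[0, 0, 0.04, 0, 0, 0, 1], [0, 0, 0.09, 0, 0, 0, 1], [0, 0, 0.14, 0, 0, 0, 1], [0, 0, 0.19, 0, 0, 0, 1], [-0.01, 0, 0.24, 0, 0, 0, 1], [-0.01, 0, 0.29, 0, 0, 0, 1], [-0.02, 0, 0.33, 0, 0, 0, 1], [-0.02, 0, 0.36, 0, 0, 0, 1], [-0.02, 0, 0.365, 0, 0, 0, 1], [-0.02, 0, 0.365, 0, 0, 0, 1]]
  ]
}}

```text
time_s: 18.73
position: [0.4498, -0.1253, 0.0907]
tcp_rot: [[0.947, 0.015, 0.321], [0.01, -1.0, 0.016], [0.321, -0.012, -0.947]]
force: [0.6, 0.0, 0.6]
opening: 0.006
grasp_force: 0.0
```

Emit:
{"api": "carry_out", "payload": {
  "deltas": [
    [[0.022, 0, 0.007, 0, 0.002, 0, 1], [0.045, 0, 0.015, 0, 0.004, 0, 1], [0.067, 0, 0.022, 0, 0.006, 0, 1], [0.09, 0, 0.03, 0, 0.008, 0, 1], [0.112, 0, 0.038, 0, 0.01, 0, 1], [0.135, 0, 0.045, 0, 0.012, 0, 1], [0.157, 0, 0.053, 0, 0.014, 0, 1], [0.18, 0, 0.06, 0, 0.016, 0, 1], [0.202, 0, 0.068, 0, 0.018, 0, 1], [0.225, 0, 0.076, 0, 0.02, 0, 1]]
  ]
}}

```text
time_s: 19.57
position: [0.4845, -0.1248, 0.0908]
tcp_rot: [[0.9, 0.014, 0.436], [0.007, -1.0, 0.016], [0.437, -0.011, -0.9]]
force: [-1.7, -0.8, -0.5]
opening: 0.007
grasp_force: 0.9
```

Emit:
{"api": "carry_out", "payload": {
  "deltas": [
    [[0.025, 0.002, 0.012, 0, 0.002, 0, 1], [0.05, 0.004, 0.024, 0, 0.004, 0, 1], [0.076, 0.006, 0.037, 0, 0.006, 0, 1], [0.101, 0.008, 0.049, 0, 0.008, 0, 1], [0.126, 0.01, 0.061, 0, 0.01, 0, 1], [0.151, 0.012, 0.073, 0, 0.012, 0, 1], [0.176, 0.014, 0.085, 0, 0.014, 0, 1], [0.202, 0.016, 0.098, 0, 0.016, 0, 1], [0.227, 0.018, 0.11, 0, 0.018, 0, 1], [0.252, 0.02, 0.122, 0, 0.02, 0, 1]]
  ]
}}

```text
time_s: 20.4
position: [0.526, -0.1264, 0.0904]
tcp_rot: [[0.839, 0.015, 0.545], [0.005, -1.0, 0.018], [0.545, -0.013, -0.839]]
force: [-1.8, 0.7, -1.5]
opening: 0.002
grasp_force: 0.9
```

Emit:
{"api": "carry_out", "payload": {
  "deltas": [
    [[0.024, 0.002, 0.016, 0, 0.002, 0, 1], [0.047, 0.004, 0.031, 0, 0.004, 0, 1], [0.071, 0.006, 0.046, 0, 0.006, 0, 1], [0.094, 0.008, 0.061, 0, 0.008, 0, 1], [0.117, 0.01, 0.076, 0, 0.01, 0, 1], [0.141, 0.012, 0.092, 0, 0.012, 0, 1], [0.164, 0.014, 0.107, 0, 0.014, 0, 1], [0.188, 0.016, 0.122, 0, 0.016, 0, 1], [0.211, 0.018, 0.137, 0, 0.018, 0, 1], [0.235, 0.02, 0.152, 0, 0.02, 0, 1]]
  ]
}}

```text
time_s: 21.23
position: [0.5683, -0.1289, 0.0902]
tcp_rot: [[0.763, 0.015, 0.646], [0.003, -1.0, 0.019], [0.646, -0.013, -0.763]]
force: [-1.1, 1.6, -0.4]
opening: 0.007
grasp_force: 0.9
```

Emit:
{"api": "carry_out", "payload": {
  "deltas": [
    [[0.021, 0.001, 0.018, 0, 0.001, 0, 1], [0.043, 0.002, 0.036, 0, 0.003, 0, 1], [0.064, 0.003, 0.054, 0, 0.004, 0, 1], [0.086, 0.004, 0.072, 0, 0.006, 0, 1], [0.107, 0.005, 0.09, 0, 0.007, 0, 1], [0.128, 0.006, 0.109, 0, 0.008, 0, 1], [0.15, 0.007, 0.127, 0, 0.01, 0, 1], [0.171, 0.008, 0.145, 0, 0.011, 0, 1], [0.193, 0.009, 0.163, 0, 0.013, 0, 1], [0.214, 0.01, 0.181, 0, 0.014, 0, 1]]
  ]
}}

```text
time_s: 22.07
position: [0.6103, -0.1301, 0.0899]
tcp_rot: [[0.704, 0.014, 0.71], [0.0, -1.0, 0.019], [0.71, -0.013, -0.704]]
force: [-1.4, 0.0, -0.2]
opening: 0.001
grasp_force: 0.9
```

Emit:
{"api": "carry_out", "payload": {
  "deltas": [
    [[0.018, 0.001, 0.018, 0, 0, 0, 1], [0.036, 0.002, 0.036, 0, 0, 0, 1], [0.053, 0.003, 0.053, 0, 0, 0, 1], [0.07, 0.004, 0.07, 0, 0, 0, 1], [0.086, 0.005, 0.086, 0, 0, 0, 1], [0.101, 0.005, 0.101, 0, 0, 0, 1], [0.114, 0.005, 0.114, 0, 0, 0, 1], [0.126, 0.005, 0.126, 0, 0, 0, 1], [0.135, 0.005, 0.135, 0, 0, 0, 1], [0.141, 0.005, 0.141, 0, 0, 0, 1]]
  ]
}}

```text
time_s: 22.9
position: [0.6404, -0.1304, 0.0904]
tcp_rot: [[0.704, 0.014, 0.71], [0.001, -1.0, 0.019], [0.711, -0.013, -0.704]]
force: [-1.9, -0.9, -0.9]
opening: 0.006
grasp_force: 0.8
```

Emit:
{"api": "carry_out", "payload": {
  "deltas": [
    [[0.005, 0, 0.005, 0, 0, 0, 1], [0.009, 0, 0.009, 0, 0, 0, 1], [0.014, 0, 0.014, 0, 0, 0, 1], [0.019, 0, 0.019, 0, 0, 0, 1], [0.024, 0, 0.024, 0, 0, 0, 1], [0.028, 0, 0.028, 0, 0, 0, 1], [0.033, 0, 0.033, 0, 0, 0, 1], [0.038, 0, 0.038, 0, 0, 0, 1], [0.042, 0, 0.042, 0, 0, 0, 1], [0.047, 0, 0.047, 0, 0, 0, 1]]
  ]
}}

```text
time_s: 23.73
position: [0.65, -0.1301, 0.0903]
tcp_rot: [[0.704, 0.014, 0.71], [0.001, -1.0, 0.019], [0.71, -0.013, -0.704]]
force: [-1.6, -1.4, 0.8]
opening: 0.004
grasp_force: 0.8
```

Not at the stop yet, so I'll continue slowly.

Emit:
{"api": "carry_out", "payload": {
  "deltas": [
    [[0.004, 0, 0.004, 0, 0, 0, 1], [0.008, 0, 0.008, 0, 0, 0, 1], [0.012, 0, 0.012, 0, 0, 0, 1], [0.016, 0, 0.016, 0, 0, 0, 1], [0.019, 0, 0.019, 0, 0, 0, 1], [0.022, 0, 0.022, 0, 0, 0, 1], [0.025, 0, 0.025, 0, 0, 0, 1], [0.028, 0, 0.028, 0, 0, 0, 1], [0.028, 0, 0.028, 0, 0, 0, 1], [0.028, 0, 0.028, 0, 0, 0, 1]]
  ]
}}

```text
time_s: 24.57
position: [0.6533, -0.1299, 0.0896]
tcp_rot: [[0.707, 0.012, 0.707], [-0.001, -1.0, 0.018], [0.707, -0.014, -0.707]]
force: [-11.8, -2.9, 4.6]
opening: 0.005
grasp_force: 5.5
```

At the stop: 12 N and no further travel. I'll retreat and go to the red tag.

Emit:
{"api": "carry_out", "payload": {
  "deltas": [
    [[-0.02, 0, -0.03, 0, 0, 0, 1], [-0.05, 0, -0.08, 0, 0, 0, 1], [-0.05, 0, -0.18, 0, 0, 0, 1], [-0.05, 0, -0.3, 0, 0, 0, 1], [-0.05, 0, -0.42, 0, 0, 0, 1], [-0.05, 0, -0.54, 0, 0, 0, 1], [-0.05, 0, -0.66, 0, 0, 0, 1], [-0.05, 0, -0.78, 0, 0, 0, 1], [-0.05, 0, -0.9, 0, 0, 0, 1], [-0.05, 0, -1, 0, 0, 0, 1]]
  ]
}}

```text
time_s: 25.4
position: [0.5434, -0.1323, 0.1917]
tcp_rot: [[0.703, 0.016, 0.711], [0.002, -1.0, 0.02], [0.711, -0.013, -0.703]]
force: [-0.2, 0.0, -0.7]
opening: 0.007
grasp_force: 0.0
```

Emit:
{"api": "carry_out", "payload": {
  "deltas": [
    [[-0.04, -0.07, -0.06, 0, -0.008, 0, 1], [-0.08, -0.16, -0.12, 0, -0.016, 0, 1], [-0.12, -0.26, -0.18, 0, -0.024, 0, 1], [-0.16, -0.36, -0.24, 0, -0.032, 0, 1], [-0.21, -0.46, -0.3, 0, -0.04, 0, 1], [-0.25, -0.56, -0.36, 0, -0.048, 0, 1], [-0.29, -0.66, -0.42, 0, -0.056, 0, 1], [-0.33, -0.76, -0.48, 0, -0.064, 0, 1], [-0.37, -0.85, -0.54, 0, -0.072, 0, 1], [-0.38, -0.93, -0.55, 0, -0.072, 0, 1]]
  ]
}}

```text
time_s: 26.23
position: [0.4487, -0.0014, 0.2088]
tcp_rot: [[0.938, 0.02, 0.347], [0.011, -1.0, 0.029], [0.348, -0.023, -0.937]]
force: [0.1, 0.5, 0.4]
opening: 0.006
grasp_force: 0.0
```

Emit:
{"api": "carry_out", "payload": {
  "deltas": [
    [[-0.03, -0.1, 0.05, 0, 0, 0, 1], [-0.06, -0.2, 0.1, 0, 0, 0, 1], [-0.1, -0.32, 0.18, 0, 0, 0, 1], [-0.13, -0.44, 0.26, 0, 0, 0, 1], [-0.17, -0.56, 0.35, 0, 0, 0, 1], [-0.2, -0.68, 0.45, 0, 0, 0, 1], [-0.24, -0.8, 0.55, 0, 0, 0, 1], [-0.28, -0.9, 0.64, 0, 0, 0, 1], [-0.31, -0.97, 0.71, 0, 0, 0, 1], [-0.31, -1, 0.74, 0, 0, 0, 1]]
  ]
}}

```text
time_s: 27.07
position: [0.4392, 0.1524, 0.0899]
tcp_rot: [[0.939, 0.023, 0.344], [0.014, -0.999, 0.03], [0.345, -0.023, -0.938]]
force: [0.3, -0.4, 0.0]
opening: 0.005
grasp_force: 0.0
```

```bash
python3 - <<'E'
from rig import telemetry,capture
import cv2
s=telemetry.read_state();print(s["position"])
im=capture("top")[150:290,180:400,::-1];cv2.imwrite("pics/mid.png",cv2.resize(im,None,fx=3.5,fy=3.5,interpolation=cv2.INTER_CUBIC))
E
```

```text
[0.43920543 0.15238017 0.08994825]
```

View pics/mid.png

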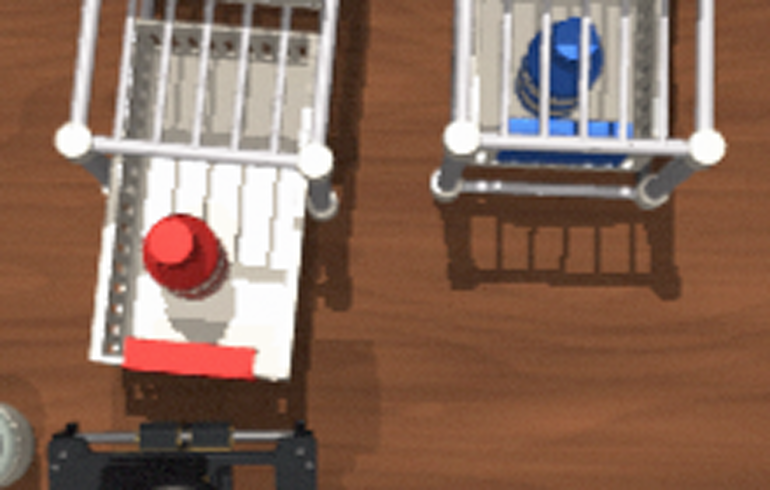

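Emit:
{"api": "carry_out", "payload": {
  "deltas": [
    [[0.022, 0, 0.008, 0, 0.002, 0, 1], [0.044, 0, 0.016, 0, 0.004, 0, 1], [0.066, 0, 0.024, 0, 0.006, 0, 1], [0.088, 0, 0.032, 0, 0.008, 0, 1], [0.11, 0, 0.04, 0, 0.01, 0, 1], [0.132, 0.003, 0.048, 0, 0.012, 0, 1], [0.154, 0.006, 0.056, 0, 0.014, 0, 1], [0.176, 0.01, 0.064, 0, 0.016, 0, 1], [0.198, 0.013, 0.072, 0, 0.018, 0, 1], [0.22, 0.016, 0.08, 0, 0.02, 0, 1]]
  ]
}}

```text
time_s: 27.95
position: [0.4849, 0.1497, 0.1089]
tcp_rot: [[0.899, 0.022, 0.437], [0.008, -0.999, 0.033], [0.438, -0.026, -0.899]]
force: [-2.7, 0.7, -1.2]
opening: 0.005
grasp_force: 0.9
```

The tip sits too high on the tag (z 0.109). I'll back off and lower it.

Emit:
{"api": "carry_out", "payload": {
  "deltas": [
    [[-0.03, 0, -0.015, 0, 0, 0, 1], [-0.07, 0, -0.03, 0, 0, 0, 1], [-0.108, 0, -0.052, 0, 0, 0, 1], [-0.12, 0, -0.03, 0, 0, 0, 1], [-0.135, 0, 0.01, 0, 0, 0, 1], [-0.15, 0, 0.04, 0, 0, 0, 1], [-0.166, 0, 0.067, 0, 0, 0, 1], [-0.166, 0, 0.067, 0, 0, 0, 1], [-0.166, 0, 0.067, 0, 0, 0, 1], [-0.166, 0, 0.067, 0, 0, 0, 1]]
  ]
}}

```text
time_s: 28.78
position: [0.4753, 0.1524, 0.1022]
tcp_rot: [[0.907, 0.023, 0.42], [0.009, -0.999, 0.036], [0.421, -0.029, -0.907]]
force: [-0.6, 0.1, 0.4]
opening: 0.006
grasp_force: 0.0
```

```bash
python3 - <<'E'
from rig import telemetry
s=telemetry.read_state();print(s["joint_positions"],s["qvel"],s["position"],s["time_s"])
E
```

```text
[ 4.95898360e+00  3.02075365e+01  1.24806349e+02 -5.30199136e+01
  5.64483551e-02  1.46999647e+02] [-6.47288538e-03 -7.54122935e-02 -1.82102433e-02 -3.24341477e+01
 -1.31154202e-02  3.25215431e+01] [0.475341   0.15241982 0.10216793] 28.7833
```

Joint 5 is at its lower limit, so this lean is too large so close in. I'll reduce it and start again.

Emit:
{"api": "carry_out", "payload": {
  "deltas": [
    [[-0.01, 0, 0, 0, -0.005, 0, 1], [-0.02, 0, 0, 0, -0.01, 0, 1], [-0.03, 0, 0, 0, -0.015, 0, 1], [-0.04, 0, 0, 0, -0.02, 0, 1], [-0.05, 0, 0, 0, -0.025, 0, 1], [-0.06, 0, 0, 0, -0.03, 0, 1], [-0.07, 0, 0, 0, -0.035, 0, 1], [-0.07, 0, 0, 0, -0.04, 0, 1], [-0.07, 0, 0, 0, -0.045, 0, 1], [-0.07, 0, 0, 0, -0.045, 0, 1]]
  ]
}}

```text
time_s: 29.62
position: [0.4678, 0.1523, 0.0983]
tcp_rot: [[0.988, 0.023, 0.153], [0.018, -0.999, 0.032], [0.154, -0.029, -0.988]]
force: [0.4, 0.1, 0.6]
opening: 0.005
grasp_force: 0.0
```

```bash
python3 - <<'E'
from rig import telemetry
s=telemetry.read_state();print(s["joint_positions"],s["position"],s["tcp_rot"])
E
```

```text
[  4.24911187  29.87611041 114.18215952   2.57710001  27.04177088
  90.8555083 ] [0.46780564 0.15232417 0.09825734] [[ 0.98793742  0.02296667  0.15314105]
 [ 0.01829016 -0.99932445  0.0318766 ]
 [ 0.1537697  -0.02869112 -0.98769008]]
```

Emit:
{"api": "carry_out", "payload": {
  "deltas": [
    [[0.022, 0, 0.03, 0, 0.001, 0, 1], [0.05, 0, 0.056, 0, 0.003, 0, 1], [0.075, 0.003, 0.06, 0, 0.005, 0, 1], [0.1, 0.005, 0.064, 0, 0.007, 0, 1], [0.125, 0.008, 0.068, 0, 0.009, 0, 1], [0.15, 0.01, 0.073, 0, 0.01, 0, 1], [0.175, 0.013, 0.078, 0, 0.012, 0, 1], [0.205, 0.015, 0.083, 0, 0.014, 0, 1], [0.235, 0.018, 0.089, 0, 0.016, 0, 1], [0.268, 0.02, 0.095, 0, 0.018, 0, 1]]
  ]
}}

```text
time_s: 30.45
position: [0.5078, 0.1504, 0.0896]
tcp_rot: [[0.965, 0.023, 0.262], [0.015, -0.999, 0.034], [0.262, -0.028, -0.965]]
force: [-2.1, -1.2, -0.6]
opening: 0.006
grasp_force: 0.9
```

Emit:
{"api": "carry_out", "payload": {
  "deltas": [
    [[0.027, 0.002, 0.007, 0, 0.002, 0, 1], [0.054, 0.004, 0.015, 0, 0.004, 0, 1], [0.081, 0.006, 0.022, 0, 0.007, 0, 1], [0.108, 0.008, 0.029, 0, 0.009, 0, 1], [0.135, 0.01, 0.037, 0, 0.011, 0, 1], [0.162, 0.012, 0.044, 0, 0.013, 0, 1], [0.189, 0.014, 0.051, 0, 0.015, 0, 1], [0.216, 0.016, 0.058, 0, 0.018, 0, 1], [0.243, 0.018, 0.066, 0, 0.02, 0, 1], [0.27, 0.02, 0.073, 0, 0.022, 0, 1]]
  ]
}}

```text
time_s: 31.28
position: [0.5502, 0.1484, 0.0897]
tcp_rot: [[0.919, 0.023, 0.393], [0.01, -0.999, 0.035], [0.393, -0.029, -0.919]]
force: [-1.4, -1.5, -0.3]
opening: 0.007
grasp_force: 0.9
```

```bash
python3 - <<'E'
from rig import telemetry
s=telemetry.read_state();print(s["joint_positions"],s["position"])
E
```

```text
[  3.51652549  33.77119965 114.19733517   4.18102519   8.83685149
  88.52183429] [0.55022326 0.14844948 0.08969392]
```

```bash
python3 - <<'E'
import numpy as np
from scipy.optimize import least_squares
r=np.radians
D=[(-82.019,30.224,82.088,67.689,.1952,-.593,.2217),(4.249,29.876,114.182,27.042,.4678,.1523,.0983),(3.517,33.771,114.197,8.837,.5502,.1484,.0897)]
def fk(v,j2,j3,j5):
    l1,l2,h,L=v;s=j2+j3;t=s+j5
    return np.array([l1*np.sin(r(j2))+l2*np.sin(r(s))+L*np.sin(r(t)),h+l1*np.cos(r(j2))+l2*np.cos(r(s))+L*np.cos(r(t))])
def tgt(d): return np.array([np.cos(r(d[0]))*d[4]+np.sin(r(d[0]))*d[5],d[6]])
for d in D: print("lat",-np.sin(r(d[0]))*d[4]+np.cos(r(d[0]))*d[5])
s=least_squares(lambda v:np.concatenate([fk(v,*d[1:4])-tgt(d) for d in D]),[.4,.4,.3,.3]);print(s.x,s.fun)
for x in(.575,.6,.625,.65):
  for a in(20,25,30,35,40,45):
    f=lambda q:np.append(fk(s.x,*q)-[np.sqrt(x**2+.143**2-.117**2),.09],(q.sum()-180+a)*.1)
    q=least_squares(f,[35,110,5]);print(x,a,q.x.round(1),round(q.cost,5))
E
```

```text
lat 0.11097441333598324
lat 0.11722159064883392
lat 0.11436866141974922
[ 0.59701868  0.31894688 -0.03438085  0.12633773] [-0.01876518  0.01235562  0.02634809  0.00195762 -0.00747287 -0.01431324]
0.575 20 [ 34.5 106.8  18.7] 0.0
0.575 25 [ 34.2 108.8  12. ] 0.0
0.575 30 [ 34.  110.8   5.1] 0.0
0.575 35 [ 34.  112.8  -1.8] 0.0
0.575 40 [ 34.1 114.8  -8.9] 0.0
0.575 45 [ 34.4 116.7 -16. ] 0.0
0.6 20 [ 36.1 102.6  21.4] 0.0
0.6 25 [ 35.7 104.6  14.6] 0.0
0.6 30 [ 35.5 106.7   7.8] 0.0
0.6 35 [ 35.5 108.7   0.9] 0.0
0.6 40 [ 35.5 110.6  -6.1] 0.0
0.6 45 [ 35.7 112.5 -13.2] 0.0
0.625 20 [37.7 98.2 24.1] 0.0
0.625 25 [ 37.3 100.3  17.3] 0.0
0.625 30 [ 37.1 102.4  10.5] 0.0
0.625 35 [ 37.  104.4   3.6] 0.0
0.625 40 [ 36.9 106.4  -3.4] 0.0
0.625 45 [ 37.1 108.3 -10.4] 0.0
0.65 20 [39.4 93.7 26.9] 0.0
0.65 25 [39.  95.9 20.1] 0.0
0.65 30 [38.7 98.  13.3] 0.0
0.65 35 [ 38.5 100.1   6.4] 0.0
0.65 40 [ 38.5 102.1  -0.6] 0.0
0.65 45 [ 38.5 104.   -7.6] 0.0
```

Joint 5 allows a lean of about 33° at the end. By my geometry that clears the deck bar by roughly 20 mm.

Emit:
{"api": "carry_out", "payload": {
  "deltas": [
    [[0.026, 0.002, 0.011, 0, 0.001, 0, 1], [0.051, 0.004, 0.022, 0, 0.002, 0, 1], [0.077, 0.006, 0.033, 0, 0.003, 0, 1], [0.103, 0.008, 0.044, 0, 0.004, 0, 1], [0.129, 0.01, 0.055, 0, 0.005, 0, 1], [0.154, 0.012, 0.066, 0, 0.006, 0, 1], [0.18, 0.014, 0.077, 0, 0.008, 0, 1], [0.206, 0.016, 0.088, 0, 0.009, 0, 1], [0.231, 0.018, 0.099, 0, 0.01, 0, 1], [0.257, 0.02, 0.11, 0, 0.011, 0, 1]]
  ]
}}

```text
time_s: 32.12
position: [0.5923, 0.1464, 0.0896]
tcp_rot: [[0.89, 0.023, 0.455], [0.008, -0.999, 0.036], [0.456, -0.029, -0.89]]
force: [-2.5, -0.7, -0.6]
opening: 0.002
grasp_force: 0.9
```

```bash
python3 -c '
from rig import telemetry
s=telemetry.read_state();print(s["joint_positions"],s["position"])'
```

```text
[  3.06252271  35.62585919 111.41851977   6.53596777   5.84070374
  85.78944147] [0.59226111 0.14638929 0.08962709]
```

Emit:
{"api": "carry_out", "payload": {
  "deltas": [
    [[0.022, 0.002, 0.011, 0, 0.001, 0, 1], [0.044, 0.003, 0.022, 0, 0.002, 0, 1], [0.066, 0.005, 0.033, 0, 0.003, 0, 1], [0.087, 0.006, 0.044, 0, 0.004, 0, 1], [0.107, 0.008, 0.055, 0, 0.005, 0, 1], [0.126, 0.009, 0.064, 0, 0.006, 0, 1], [0.142, 0.01, 0.073, 0, 0.007, 0, 1], [0.157, 0.011, 0.081, 0, 0.008, 0, 1], [0.169, 0.012, 0.087, 0, 0.009, 0, 1], [0.178, 0.013, 0.091, 0, 0.01, 0, 1]]
  ]
}}

```text
time_s: 32.95
position: [0.6223, 0.1451, 0.0896]
tcp_rot: [[0.86, 0.023, 0.51], [0.005, -0.999, 0.036], [0.511, -0.028, -0.859]]
force: [-0.9, -0.8, -1.4]
opening: 0.008
grasp_force: 0.8
```

```bash
python3 -c '
from rig import telemetry
s=telemetry.read_state();print(s["joint_positions"],s["position"])'
```

```text
[  2.81391042  37.15734768 109.89927733  16.32026238   2.2728033
  75.80006851] [0.62226402 0.1451274  0.08959064]
```

Emit:
{"api": "carry_out", "payload": {
  "deltas": [
    [[0.007, 0, 0.004, 0, 0, 0, 1], [0.014, 0.001, 0.008, 0, 0, 0, 1], [0.021, 0.001, 0.012, 0, 0, 0, 1], [0.028, 0.002, 0.016, 0, 0, 0, 1], [0.035, 0.002, 0.02, 0, 0, 0, 1], [0.042, 0.003, 0.025, 0, 0, 0, 1], [0.049, 0.003, 0.029, 0, 0, 0, 1], [0.056, 0.004, 0.033, 0, 0, 0, 1], [0.063, 0.004, 0.037, 0, 0, 0, 1], [0.069, 0.005, 0.041, 0, 0, 0, 1]]
  ]
}}

```text
time_s: 33.78
position: [0.6274, 0.1454, 0.0876]
tcp_rot: [[0.866, 0.02, 0.499], [0.001, -0.999, 0.038], [0.5, -0.032, -0.866]]
force: [-20.2, 1.6, 9.4]
opening: 0.003
grasp_force: 0.7
```

Emit:
{"api": "carry_out", "payload": {
  "deltas": [
    [[0.003, 0, 0.002, 0, 0, 0, 1], [0.006, 0, 0.004, 0, 0, 0, 1], [0.009, 0, 0.006, 0, 0, 0, 1], [0.012, 0.001, 0.008, 0, 0, 0, 1], [0.016, 0.001, 0.01, 0, 0, 0, 1], [0.02, 0.001, 0.012, 0, 0, 0, 1], [0.023, 0.001, 0.014, 0, 0, 0, 1], [0.027, 0.001, 0.016, 0, 0, 0, 1], [0.03, 0.002, 0.018, 0, 0, 0, 1], [0.034, 0.002, 0.02, 0, 0, 0, 1]]
  ]
}}

```text
time_s: 34.62
position: [0.6276, 0.1457, 0.0858]
tcp_rot: [[0.871, 0.018, 0.491], [-0.001, -0.999, 0.038], [0.491, -0.034, -0.871]]
force: [-30.6, 1.4, 15.4]
opening: 0.006
grasp_force: 0.8
```

The pads carry only 0.8 N while the wrist reads 30 N, so the gripper body is on the deck bar. I'll back off at once.

Emit:
{"api": "carry_out", "payload": {
  "deltas": [
    [[-0.06, 0, -0.035, 0, 0, 0, 1], [-0.12, 0, -0.07, 0, 0, 0, 1], [-0.18, 0, -0.105, 0, 0, 0, 1], [-0.24, 0, -0.14, 0, 0, 0, 1], [-0.3, 0, -0.175, 0, 0.002, 0, 1], [-0.36, 0, -0.21, 0, 0.006, 0, 1], [-0.4, 0, -0.24, 0, 0.01, 0, 1], [-0.4, 0, -0.24, 0, 0.014, 0, 1], [-0.4, 0, -0.24, 0, 0.018, 0, 1], [-0.4, 0, -0.24, 0, 0.022, 0, 1]]
  ]
}}

```text
time_s: 35.45
position: [0.597, 0.1486, 0.1345]
tcp_rot: [[0.828, 0.023, 0.561], [0.004, -0.999, 0.035], [0.561, -0.027, -0.827]]
force: [0.7, 0.3, 0.1]
opening: 0.004
grasp_force: 0.0
```

```bash
python3 - <<'E'
from rig import telemetry,capture
import cv2,numpy as np
s=telemetry.read_state();print(s["joint_positions"],s["position"])
a=capture("top")[150:280,180:310,::-1];b=capture("side")[110:240,180:350,::-1]
cv2.imwrite("pics/red1.png",cv2.resize(np.hstack([a,b]),None,fx=2.6,fy=2.6,interpolation=cv2.INTER_CUBIC))
E
```

```text
[3.58284221e+00 3.15560503e+01 1.14254874e+02 7.59420555e+01
 2.41817313e-04 1.67974971e+01] [0.596971   0.14859739 0.13445188]
```

View pics/red1.png

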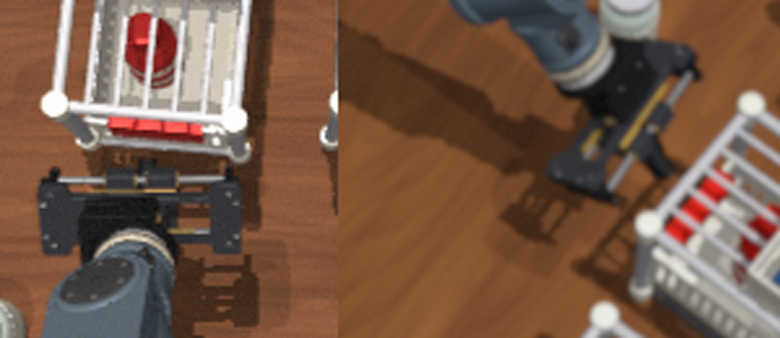

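Emit:
{"api": "carry_out", "payload": {
  "deltas": [
    [[0, 0, -0.05, 0.004, 0, -0.006, 1], [0.01, 0, -0.1, 0.008, 0, -0.012, 1], [0.01, 0, -0.16, 0.012, 0, -0.018, 1], [0.02, 0, -0.22, 0.016, 0, -0.024, 1], [0.03, 0, -0.28, 0.02, 0, -0.03, 1], [0.04, 0, -0.33, 0.024, 0, -0.036, 1], [0.05, 0, -0.38, 0.028, 0, -0.042, 1], [0.06, 0, -0.44, 0.032, 0, -0.048, 1], [0.06, 0, -0.44, 0.036, 0, -0.053, 1], [0.06, 0, -0.44, 0.039, 0, -0.057, 1]]
  ]
}}

```text
time_s: 36.38
position: [0.5665, 0.1453, 0.1933]
tcp_rot: [[0.745, 0.442, 0.501], [0.35, -0.897, 0.27], [0.568, -0.026, -0.822]]
force: [0.2, -0.9, -0.8]
opening: -0.002
grasp_force: 0.0
```

```bash
python3 -c '
from rig import telemetry
s=telemetry.read_state();print(s["joint_positions"],s["position"])'
```

```text
[ -6.75410462  23.2016005  115.66558191  59.79035068  22.2517327
   4.74305829] [0.56653666 0.14534111 0.19334416]
```

Emit:
{"api": "carry_out", "payload": {
  "deltas": [
    [[0, 0, 0, 0, 0.004, 0, 1], [0, 0, 0, 0, 0.008, 0, 1], [0, 0, 0, 0, 0.012, 0, 1], [0, 0, 0, 0, 0.016, 0, 1], [0, 0, 0, 0, 0.02, 0, 1], [0, 0, 0, 0, 0.024, 0, 1], [0, 0, 0, 0, 0.028, 0, 1], [0, 0, 0, 0, 0.032, 0, 1], [0, 0, 0, 0, 0.032, 0, 1], [0, 0, 0, 0, 0.032, 0, 1]]
  ]
}}

```text
time_s: 37.22
position: [0.5659, 0.1461, 0.1922]
tcp_rot: [[0.632, 0.441, 0.637], [0.287, -0.897, 0.336], [0.719, -0.029, -0.694]]
force: [0.3, -0.5, 0.7]
opening: 0.003
grasp_force: 0.0
```

```bash
python3 -c '
from rig import telemetry
s=telemetry.read_state();print(s["joint_positions"],s["position"])'
```

```text
[-10.57851898  26.41387409 123.82395672 108.05088348  28.03873545
 -46.71177299] [0.5658646  0.14612129 0.19218313]
```

Emit:
{"api": "carry_out", "payload": {
  "deltas": [
    [[0, 0, 0, -0.006, 0, 0.006, 1], [-0.02, 0, 0.03, -0.012, 0, 0.012, 1], [-0.06, 0.01, 0.09, -0.018, 0, 0.018, 1], [-0.11, 0.02, 0.15, -0.024, 0.001, 0.024, 1], [-0.16, 0.03, 0.22, -0.03, 0.001, 0.03, 1], [-0.21, 0.04, 0.29, -0.036, 0.001, 0.036, 1], [-0.26, 0.05, 0.36, -0.042, 0.002, 0.042, 1], [-0.31, 0.06, 0.43, -0.048, 0.002, 0.046, 1], [-0.36, 0.07, 0.5, -0.052, 0.002, 0.05, 1], [-0.41, 0.08, 0.57, -0.052, 0.002, 0.05, 1]]
  ]
}}

```text
time_s: 38.05
position: [0.5882, 0.149, 0.0889]
tcp_rot: [[0.692, 0.006, 0.722], [-0.019, -0.999, 0.026], [0.722, -0.031, -0.691]]
force: [0.3, 0.6, 0.3]
opening: 0.007
grasp_force: 0.0
```

```bash
python3 -c '
from rig import telemetry
s=telemetry.read_state();print(s["joint_positions"],s["position"])'
```

```text
[  4.62333663  42.5286267  123.99192153 183.43485736  32.81281471
 -88.61873313] [0.58823727 0.14898215 0.08887671]
```

Emit:
{"api": "carry_out", "payload": {
  "deltas": [
    [[0.02, 0.002, 0.021, 0, 0, 0, 1], [0.04, 0.004, 0.042, 0, 0, 0, 1], [0.06, 0.006, 0.062, 0, 0, 0, 1], [0.08, 0.008, 0.083, 0, 0, 0, 1], [0.1, 0.01, 0.104, 0, 0, 0, 1], [0.118, 0.012, 0.123, 0, 0, 0, 1], [0.134, 0.014, 0.14, 0, 0, 0, 1], [0.148, 0.016, 0.154, 0, 0, 0, 1], [0.159, 0.018, 0.166, 0, 0, 0, 1], [0.166, 0.02, 0.173, 0, 0, 0, 1]]
  ]
}}

```text
time_s: 38.88
position: [0.6237, 0.1436, 0.0891]
tcp_rot: [[0.692, 0.003, 0.722], [-0.019, -1.0, 0.022], [0.721, -0.029, -0.692]]
force: [-1.0, 0.4, 0.2]
opening: 0.006
grasp_force: 0.0
```

Emit:
{"api": "carry_out", "payload": {
  "deltas": [
    [[0.006, 0, 0.006, 0, 0, 0, 1], [0.012, 0, 0.012, 0, 0, 0, 1], [0.018, 0, 0.018, 0, 0, 0, 1], [0.024, 0.001, 0.025, 0, 0, 0, 1], [0.03, 0.002, 0.031, 0, 0, 0, 1], [0.036, 0.003, 0.038, 0, 0, 0, 1], [0.042, 0.004, 0.044, 0, 0, 0, 1], [0.047, 0.005, 0.049, 0, 0, 0, 1], [0.052, 0.005, 0.054, 0, 0, 0, 1], [0.055, 0.005, 0.057, 0, 0, 0, 1]]
  ]
}}

```text
time_s: 39.72
position: [0.6352, 0.143, 0.0888]
tcp_rot: [[0.693, 0.003, 0.721], [-0.018, -1.0, 0.022], [0.721, -0.029, -0.693]]
force: [-2.1, 0.5, 0.1]
opening: 0.007
grasp_force: 0.8
```

Emit:
{"api": "carry_out", "payload": {
  "deltas": [
    [[0.004, 0, 0.004, 0, 0, 0, 1], [0.008, 0, 0.008, 0, 0, 0, 1], [0.012, 0, 0.012, 0, 0, 0, 1], [0.016, 0, 0.016, 0, 0, 0, 1], [0.019, 0.001, 0.02, 0, 0, 0, 1], [0.022, 0.001, 0.023, 0, 0, 0, 1], [0.025, 0.002, 0.026, 0, 0, 0, 1], [0.028, 0.002, 0.029, 0, 0, 0, 1], [0.028, 0.002, 0.029, 0, 0, 0, 1], [0.028, 0.002, 0.029, 0, 0, 0, 1]]
  ]
}}

```text
time_s: 40.55
position: [0.6414, 0.1427, 0.0891]
tcp_rot: [[0.692, 0.003, 0.722], [-0.019, -1.0, 0.022], [0.721, -0.029, -0.692]]
force: [-0.9, -0.1, 0.2]
opening: 0.003
grasp_force: 0.6
```

Emit:
{"api": "carry_out", "payload": {
  "deltas": [
    [[0.004, 0, 0.004, 0, 0, 0, 1], [0.008, 0, 0.008, 0, 0, 0, 1], [0.012, 0, 0.012, 0, 0, 0, 1], [0.016, 0, 0.016, 0, 0, 0, 1], [0.019, 0.001, 0.02, 0, 0, 0, 1], [0.022, 0.001, 0.023, 0, 0, 0, 1], [0.025, 0.002, 0.026, 0, 0, 0, 1], [0.028, 0.002, 0.029, 0, 0, 0, 1], [0.028, 0.002, 0.029, 0, 0, 0, 1], [0.028, 0.002, 0.029, 0, 0, 0, 1]]
  ]
}}

```text
time_s: 41.38
position: [0.6443, 0.1426, 0.0884]
tcp_rot: [[0.696, 0.003, 0.718], [-0.018, -1.0, 0.022], [0.718, -0.029, -0.695]]
force: [-11.1, -0.7, 5.5]
opening: 0.004
grasp_force: 5.4
```

The stop shows the same signature as blue (11 N, pad force 5.4 N). I'll retreat along the tool axis and check.

Emit:
{"api": "carry_out", "payload": {
  "deltas": [
    [[-0.02, 0, -0.03, 0, 0, 0, 1], [-0.05, 0, -0.08, 0, 0, 0, 1], [-0.05, 0, -0.18, 0, 0, 0, 1], [-0.05, 0, -0.3, 0, 0, 0, 1], [-0.05, 0, -0.42, 0, 0, 0, 1], [-0.05, 0, -0.54, 0, 0, 0, 1], [-0.05, 0, -0.66, 0, 0, 0, 1], [-0.05, 0, -0.78, 0, 0, 0, 1], [-0.05, 0, -0.9, 0, 0, 0, 1], [-0.05, 0, -1, 0, 0, 0, 1]]
  ]
}}

```text
time_s: 42.22
position: [0.5336, 0.1392, 0.1888]
tcp_rot: [[0.691, 0.003, 0.723], [-0.018, -1.0, 0.022], [0.723, -0.029, -0.69]]
force: [-0.7, 0.3, 0.6]
opening: 0.001
grasp_force: 0.0
```

```bash
python3 - <<'E'
from rig import telemetry,capture
import cv2,numpy as np
s=telemetry.read_state();print(s["position"],s["force"],s["time_s"])
a=capture("top")[100:300,100:400,::-1];b=capture("side")[85:285,180:380,::-1]
cv2.imwrite("pics/final.png",cv2.resize(np.hstack([a,b]),None,fx=1.6,fy=1.6,interpolation=cv2.INTER_CUBIC))
E
```

```text
[0.53363741 0.13923086 0.18879008] [-0.65479701  0.28113058  0.55941449] 42.2167
```

View pics/final.png

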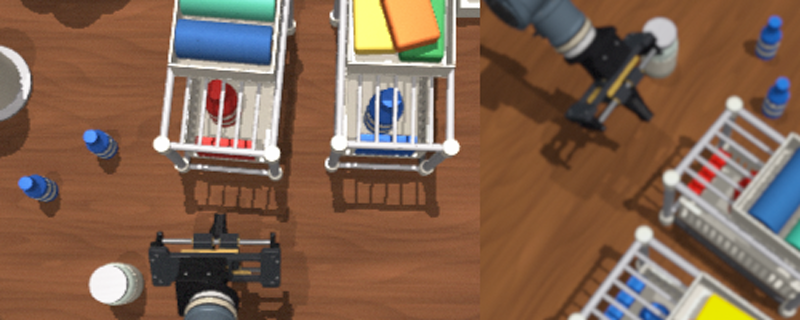

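The final view shows both tags behind their deck bars, at (227,148) red and (385,145) blue. Both bottles are standing, the jar and small bottles have not moved, and the gripper is clear of everything.

```bash
python3 -c '
from rig import job
print(job.hand_in())'
```

```text
the job is handed in; nothing more can be done
None
```

The job is handed in, with no verdict returned: the blue bottle stands in the blue-tagged basket, both baskets are at their stops with the blue and red bottles upright, but on the first red push the gripper body pressed the red rack's deck bar at about 31–34 N (limit 40 N) before I backed off and leaned further.

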